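Open the purge-gas valve with its blade key

TASK

Open the gas supply valve beside the titrator: lift the orange flat-blade key out of its stand, set its blade upright into the slot of the brass rotor on the valve and push it in until its collar sits on the rotor, then turn it counter-clockwise (seen from above) to the stop. Let go and leave the key standing fully home in the opened valve; leave the green key in the stand.

Things in the scene. Friction and masses are not known exactly. Their poses are not given: they have to be found in the camera images.
- blade_key: Orange T-key, loose, upright in one of two slots (100 mm apart) of a fixed grey stand, collar on the stand's top at z 38 mm; lift 30 mm to free. Origin: centre of the blade's lower edge (now z 14 mm); z up, x along blade and handle. Heights from origin: blade 40 (x) by 8 mm (y), 0-24; round collar 52 mm wide, 24-29; stem 16 mm wide (hub 25 mm from 37); bar handle 66 (x) by 14 mm (y), 43-73.
- hex_key: Green T-key, same handle, collar, size, origin and axes as the orange one, but with a 10 mm hexagon bit in place of the blade. Stands in the stand's other slot; not for this valve.
- slot_mouth (a point): Centre of the slot's open top in the brass rotor (67 mm wide, top at z 42 mm) of a fixed grey valve with two hose barbs. x along the slot, z up, turns with the rotor. Slot (steel lips, black floor) 16 mm wide (y), 57 mm long, 25 mm deep; the blade goes in either way round until its collar meets the rotor, with 4 mm play to each side and some 11 degrees of yaw play each way before the rotor follows.
- rotor (a joint): Rotor angle, rad: 0 to 0.2 is closed (white mark at the red dot); grows counter-clockwise seen from above to a hard stop at 1.2, open (white mark at the green dot). About 0.12 N m of friction; stays where it is left. Right of the valve stands the hood's tall side post (from x 0.46 m on, y below -0.37 m): swing the arm round it, drawn in.

How it is judged:
On the way, in this order (a step that is already met when the one before it is completed fails the run):
1. the orange key is fully home in the slot while the valve is still closed (z of blade_key in the frame of slot_mouth below -0.019 m and horizontal distance between blade_key and slot_mouth below 0.015 m and angle between blade_key's own z axis and vertical below 0.2 rad and value of joint rotor below 0.5 rad), for 0.1 s.
2. the key in the slot turns the rotor to its stop (value of joint rotor above 1 rad and z of blade_key in the frame of slot_mouth below -0.015 m), for 0.1 s.
At the end, for the whole second after the job is handed in: The rotor is beyond 1.0 rad (stop at 1.2); the orange key stands in the slot, blade at least 18 of its 24 mm deep, within 15 mm of the slot's centre, in line with the slot within 20 degrees, upright within 11 degrees and at rest; the green key is within 30 mm of where it stood (value of joint rotor above 1 rad and z of blade_key in the frame of slot_mouth below -0.018 m and horizontal distance between blade_key and slot_mouth below 0.015 m and angle between the x axis of blade_key and the x axis of slot_mouth, either way round below 0.35 rad and angle between blade_key's own z axis and vertical below 0.2 rad and linear speed of blade_key below 0.02 m/s and distance of hex_key from where it was at the start of the episode below 0.03 m); the robot touches nothing.
It fails at once if the green key is taken out of the stand (distance of hex_key from where it was at the start of the episode above 0.03 m).
It also fails if it takes over 48 s, if anything falls off the work surface, if the arm or the gripper's body presses on something with over 40 N, if the wrist force passes 120 N, or if a joint passes its speed limit or range.

ROBOT

A 6-joint arm with a two-finger parallel gripper is mounted at the origin on a cart in front of the work surface, level with it; the furniture and walls round the work are solid. World frame = base frame: x ahead of the robot, y to its left, z up, the work surface at z = 0. Lengths are in m, angles in rad, forces in N, time in s.
With the tool pointing down it reaches from about 0.375 to 0.925 m from the base axis. Payload 5.7 kg.
Tool frame: the origin (TCP) lies between the finger pads; the fingertips stand 14 mm ahead of it and the grasp point (between the pads) lies 5 mm behind it (env.finger_overhang is the distance from the TCP to the fingertips, in m); z points along the fingers, y is the line along which they close (so a half turn about z gives the same grasp; the last joint's range is limited). The gripper opens to 88 mm and grips with 3 to 60 N. Pads are 20 mm wide; open, the fingers measure 115 mm over their backs; the gripper's body (75 mm by 178 mm) begins 61 mm behind the grasp point.
Start: joints at [1.135, 0.359, 1.51, -0, 1.272, -0.115], TCP at [0.189, 0.569, 0.237] pointing down, gripper open.
Joint ranges: [-2.97, 2.97], [-1.01, 2.36], [0.21, 2.38], [-0.96, 4.11], [0.2, 2.71], [-2.98, 2.98]. Speed limits (rad/s): [2.39, 2.39, 3.14, 3.14, 3.14, 3.14].

INTERFACE

Orientations are given as a rotation vector (axis times angle).
In Python, from cell import env, hand, planner, eyes gives the robot as it stands. The module is installed in compiled form; this text tells all that it offers. Calls block until the motion is done:
- env.reach(position, orientation): joint-space move of the TCP to a pose.
- env.move_straight(position, feed=0.15, ori=None): straight line of the TCP; ori=None keeps the orientation; feed is the mean speed in m/s.
- env.set_joints(angles): joint-space move.
- hand.set_gripper(opening, grip_force=None): opening from 0.0 (shut) to 1.0 (fully open); grip_force is the grip in N (None keeps the last); returns when the fingers have stopped.
- env.dwell(seconds).
- planner.inverse_kinematics(position, orientation): joint angles nearest the present ones, or None.
- eyes.read_camera(name): name is "side" or "top" or "wrist"; returns a dict with "frame" (400x640x3 uint8, red, green, blue), "fx", "fy", "cx", "cy" (pixels), "k1" (the pictures are not rectified: a ray, as slopes to the right and down, at radius r is drawn at 1 + k1 r^2 times it, then the intrinsics apply), "rvec" (rotation vector, rad) and "tvec" (3), from world to camera coordinates, as OpenCV has them. Camera axes: x right, y down, z forward; pixel columns grow to the right and rows downward; lengths in m; the calibration is good to about 2 mm. A picture is of the moment at which its call begins. There is no depth.
A pose or a line that the arm cannot do raises env.Unreachable and nothing moves.
- env.sign_off(): hands the job in; it is judged then, once.
Readings, each from a call of its own:
- env.current_t(): time.
- env.current_joint_pos(): joint angles.
- env.current_qvel(): joint speeds.
- env.current_tau(): joint torques, N m.
- env.current_tcp_pos(): TCP position.
- env.current_eef_rot(): TCP orientation.
- env.current_wrist_force(): force on the tool from outside, world axes, zero at the start.
- env.current_ft_torque(): the same for the moment, N m.
- env.current_finger_gap(): opening from 0.0 (shut) to 1.0 (fully open).
- env.current_grip_force(): force on a finger pad.
Only numpy, scipy, OpenCV 4.12 (cv2) and the standard library are available. Lean on these libraries where they do the work, as an engineer would, in place of code of your own. Each camera call takes 0.05 s, during which the arm holds its last target. There are 200 camera calls.

## Working session

There is one attempt and no reset: what is moved stays moved. The work goes in short steps, each a Python script; the robot and the scene stay as the last script left them, time stands still between calls to the robot, and variables do not carry over. Pictures are saved under pics/ and viewed, at most 10 in all, crops included, and the job is handed in when it is done.

```bash
mkdir -p pics; cat > h.py <<'E'
import numpy as np, cv2
from cell import env, hand, planner, eyes
from scipy.spatial.transform import Rotation as R
def shot(name, out, crop=None, scale=1):
    c=eyes.read_camera(name); f=c["frame"][:,:,::-1]
    cv2.imwrite(out.replace('.png','_full.png'),f)
    if crop: x0,y0,x1,y1=crop; f=f[y0:y1,x0:x1]
    cv2.imwrite(out,cv2.resize(f,None,fx=scale,fy=scale,interpolation=cv2.INTER_CUBIC))
    np.save(out.replace('.png','.npy'),{k:v for k,v in c.items() if k!="frame"},allow_pickle=True)
    return c
def load(out): return np.load(out.replace('.png','.npy'),allow_pickle=True).item()
def world(c,u,v,z):
    x,y=(u-c["cx"])/c["fx"],(v-c["cy"])/c["fy"]; rd=np.hypot(x,y); r=rd
    for _ in range(20): r=rd/(1+c["k1"]*r*r)
    s=r/rd if rd>0 else 1
    M=R.from_rotvec(np.ravel(c["rvec"])).as_matrix(); t=np.ravel(c["tvec"])
    o=-M.T@t; d=M.T@np.array([x*s,y*s,1]); return o+d*(z-o[2])/d[2]
def down(yaw): # tool y (closing line) at angle yaw in world; z down
    y=np.array([np.cos(yaw),np.sin(yaw),0]); z=np.array([0,0,-1.]); x=np.cross(y,z)
    return R.from_matrix(np.c_[x,y,z]).as_rotvec()
E
python3 - <<'E'
from h import *
for n in("top","side","wrist"): c=shot(n,f"pics/{n}0.png")
a=cv2.imread("pics/top0.png");b=cv2.imread("pics/side0.png")
cv2.imwrite("pics/both.png",cv2.resize(np.vstack([a,b]),(480,600)))
M=R.from_rotvec(env.current_eef_rot()).as_matrix();print(M,env.current_tcp_pos(),env.current_t())
E
```

```text
[[-9.48981613e-01  3.15330896e-01 -5.69772376e-04]
 [ 3.15331382e-01  9.48980750e-01 -1.28707485e-03]
 [ 1.34848552e-04 -1.40107748e-03 -9.99999009e-01]] [0.18897959 0.56895005 0.23600644] 0.15
```

View pics/top0.png

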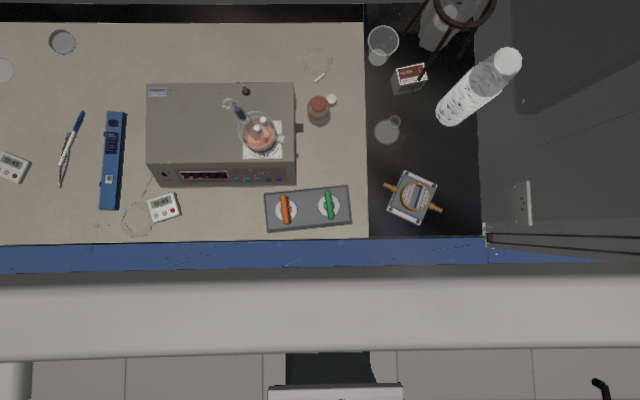

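View pics/side0.png

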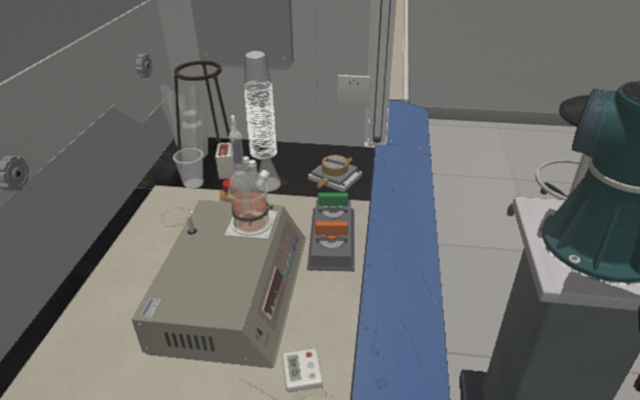

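The top view shows the orange key near (285,209), the green one near (329,205) and the valve rotor near (412,197). I'll enlarge that region.

```bash
python3 - <<'E'
import cv2
a=cv2.imread("pics/top0_full.png")
cv2.imwrite("pics/crop1.png",cv2.resize(a[165:240,258:448],None,fx=4.2,fy=4.2,interpolation=cv2.INTER_CUBIC))
from h import *
c=load("pics/top0.png")
for u,v,z in[(285,209,.087),(329,205,.087),(412,197,.042)]: print(world(c,u,v,z))
E
```

```text
[0.56629562 0.1070551  0.087     ]
[0.57349369 0.00987163 0.087     ]
[ 0.59174815 -0.18623759  0.042     ]
```

View pics/crop1.png

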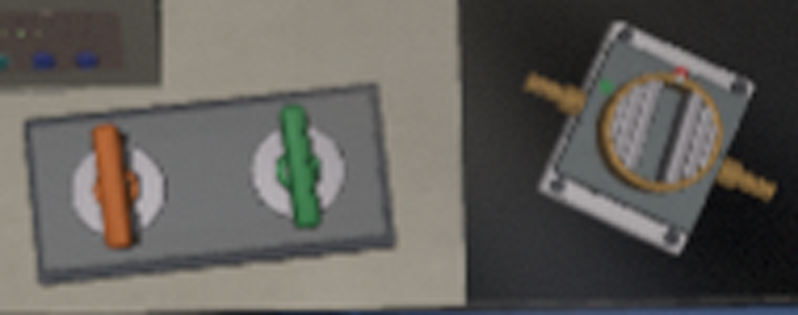

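Crop: the orange handle runs from (106,128) to (121,245), the green key stands beside it, and the slot runs from about (676,82) to (652,182). The white mark is at the red dot, so the valve is closed. I'll hover over the orange key and refine with the wrist camera.

```bash
python3 - <<'E'
from h import *
c=load("pics/top0.png")
def px(a,b,z): return world(c,258+(a+.5)/4.2-.5,165+(b+.5)/4.2-.5,z)[:2]
def line(p,q,z):
    P,Q=px(*p,z),px(*q,z); d=P-Q; return (P+Q)/2,np.arctan2(d[1],d[0]),np.hypot(*d)
k,ky,L=line((106,128),(121,245),.087); s,sy,L2=line((676,82),(652,182),.042)
print(k,np.degrees(ky),L,s,np.degrees(sy),L2)
for yaw in (ky+np.pi/2,ky-np.pi/2): print(planner.inverse_kinematics([*k,.24],down(yaw)))
for a in (np.pi/2,-np.pi/2):
  for t in (0,1.2,1.4): print(planner.inverse_kinematics([*s,.1],down(sy+a+t)))
y=ky+np.pi/2
env.reach([*k,.24],down(y))
print(env.current_t(),env.current_tcp_pos(),env.current_joint_pos())
shot("wrist","pics/w1.png")
E
```

```text
[0.56633828 0.10784744] 6.680102468683365 0.0620173497548838 [ 0.59390225 -0.19502099] -15.439303839639384 0.05773902479434526
[ 6.83788884e-02  3.22161121e-01  1.55782138e+00 -4.44089210e-16
  1.26161015e+00 -1.61900722e+00]
[0.06837889 0.32216112 1.55782138 0.         1.26161015 1.52258543]
[-4.27725256e-01  5.36654290e-01  1.59078725e+00 -4.44089210e-16
  1.01415112e+00 -1.72905490e+00]
[-4.27725256e-01  5.36654290e-01  1.59078725e+00 -4.44089210e-16
  1.01415112e+00 -2.92905490e+00]
None
[-0.42772526  0.53665429  1.59078725  0.          1.01415112  1.41253776]
[-4.27725256e-01  5.36654290e-01  1.59078725e+00 -4.44089210e-16
  1.01415112e+00  2.12537757e-01]
[-0.42772526  0.53665429  1.59078725  0.          1.01415112  0.01253776]
2.2833 [0.56611361 0.10863008 0.23999103] [ 6.95690633e-02  3.22102450e-01  1.55793375e+00  3.28855147e-04
  1.26166887e+00 -1.61868728e+00]
```

View pics/w1.png

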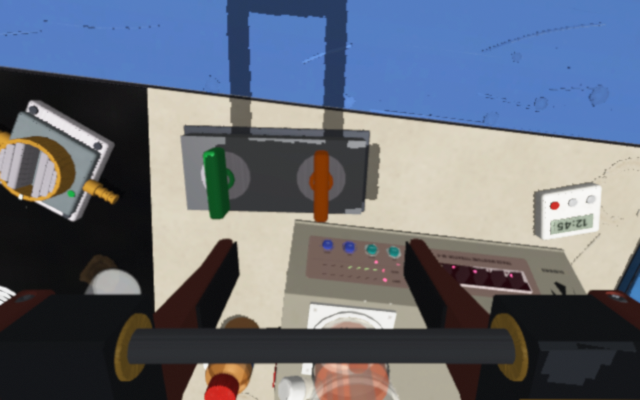

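Wrist view: the orange handle top runs from about (320,152) to (321,220), midway between the fingers. For the later counter-clockwise turn I need the other wrist branch, so I'll flip the hand and check again.

```bash
python3 - <<'E'
from h import *
c=load("pics/w1.png")
P,Q=world(c,320,152,.087)[:2],world(c,320.7,220,.087)[:2]; d=Q-P; print((P+Q)/2,np.degrees(np.arctan2(d[1],d[0])),np.hypot(*d))
env.reach([.566,.108,.19],down(np.radians(6.7)-np.pi/2))
print(env.current_t(),env.current_tcp_pos(),env.current_joint_pos())
shot("wrist","pics/w2.png")
E
```

```text
[0.56457834 0.10775877] 7.206915830757369 0.06477465644949595
4.9833 [0.56605807 0.10803834 0.19005591] [6.87370169e-02 3.70834338e-01 1.61827036e+00 1.40159636e-05
 1.15236074e+00 1.52218601e+00]
```

View pics/w2.png

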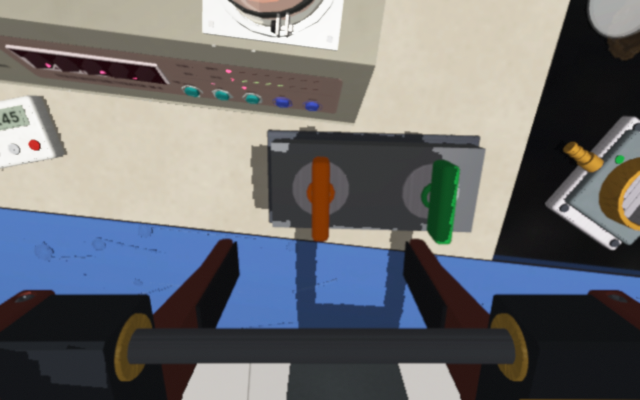

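The handle top runs from about (320,157) to (320,240), centred between the fingers. Grasp and lift, then move toward the valve.

```bash
python3 - <<'E'
from h import *
c=load("pics/w2.png")
P,Q=world(c,320,157,.087)[:2],world(c,320,240,.087)[:2]; d=P-Q; k=(P+Q)/2; a=np.arctan2(d[1],d[0]); print(k,np.degrees(a),np.hypot(*d))
k=(k+np.array([.5646,.1078]))/2; a=np.radians(7.0)
o=down(a-np.pi/2)
env.move_straight([*k,.074],feed=.12,ori=o)
print("f",env.current_wrist_force())
hand.set_gripper(0.0,grip_force=45)
print(env.current_tcp_pos(),env.current_finger_gap()*88,env.current_grip_force(),env.current_wrist_force())
env.move_straight([*k,.174],feed=.1)
print(env.current_finger_gap()*88,env.current_wrist_force(),env.current_t())
# slot estimate ~(.594,-.195) yaw -15.4
o2=down(np.radians(-15.4)-np.pi/2)
env.move_straight([.53,-.10,.18],feed=.15,ori=o2)
print(env.current_t(),env.current_tcp_pos(),env.current_joint_pos())
shot("wrist","pics/w3.png")
E
```

```text
[0.5700599  0.10903301] 6.620160391403172 0.06759050959539233
f [0.72983962 0.42310065 0.31496866]
[0.56733138 0.10844166 0.07397357] 13.56817293186841 44.99006688594818 [ 0.4330594   0.05603285 -0.47395095]
13.835055943491945 [ 0.02862265  0.49476411 -1.52078046] 8.425
9.9833 [ 0.53003969 -0.09933823  0.17994575] [-3.13580426e-01  3.32572208e-01  1.70947573e+00  3.22081103e-04
  1.09974368e+00  1.52495748e+00]
```

View pics/w3.png

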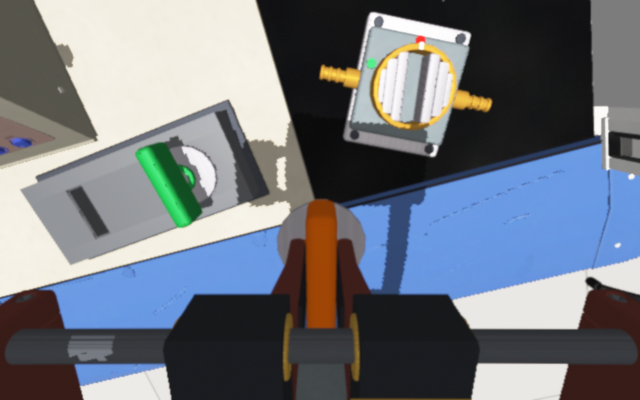

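The key is held upright. The rotor is at about (415,86) with the slot from roughly (421,52) to (411,124). I'll enlarge it.

```bash
python3 - <<'E'
import cv2
a=cv2.imread("pics/w3_full.png")
v=cv2.resize(a[30:140,360:470],None,fx=5,fy=5,interpolation=cv2.INTER_CUBIC)
cv2.imwrite("pics/crop2.png",v)
E
```

```text
(no output)
```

View pics/crop2.png

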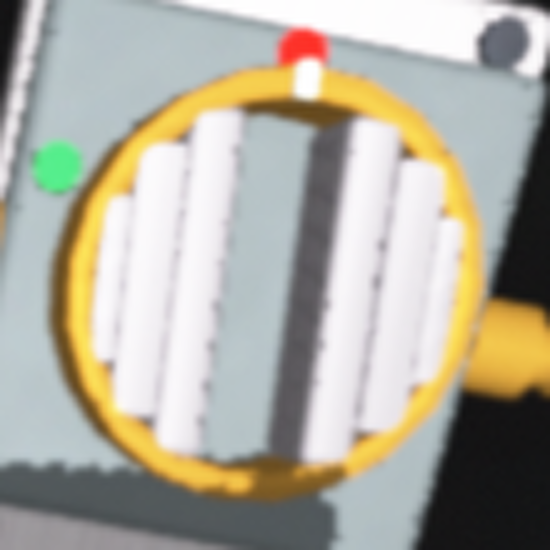

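Slot corners in the crop are (243,112), (352,122), (302,462) and (203,458), and the white mark is at the red dot. Next: compute the pose, hover above the slot, and check.

```bash
cat >> h.py <<'E'
def slot(c,corners,x0,y0,s,z=.042):
    W=np.array([world(c,x0+(u+.5)/s-.5,y0+(v+.5)/s-.5,z)[:2] for u,v in corners]) # TL,TR,BR,BL
    d=W[0]+W[1]-W[2]-W[3]; print("len",np.hypot(*d)/2,"wid",np.linalg.norm(W[0]+W[3]-W[1]-W[2])/2)
    return W.mean(0),np.arctan2(d[1],d[0])
E
python3 - <<'E'
from h import *
c=load("pics/w3.png")
s,a=slot(c,[(243,112),(352,122),(302,462),(203,458)],360,30,5); print(s,np.degrees(a))
# held key: handle front top end & collar centre
print(world(c,320,200,.193)[:2], world(c,320.5,245,.149)[:2], env.current_tcp_pos()[:2])
env.move_straight([*s,.135],feed=.12,ori=down(a-np.pi/2))
print(env.current_t(),env.current_tcp_pos(),env.current_joint_pos())
cs=[shot(n,f"pics/{n}4.png") for n in("side","wrist","top")]
a=cv2.resize(cv2.imread("pics/side4_full.png")[130:210,290:390],None,fx=4,fy=4,interpolation=2)
b=cv2.resize(cv2.imread("pics/top4_full.png")[150:230,360:460],None,fx=4,fy=4,interpolation=2)
w=cv2.imread("pics/wrist4_full.png")[100:350,140:540]; w=cv2.resize(w,(400,250))
cv2.imwrite("pics/m4.png",np.vstack([np.hstack([a,b]),np.hstack([w,w*0])]))
E
```

```text
len 0.05215638590888112 wid 0.01676085313432632
[ 0.5941071  -0.19504105] -18.498234765477342
[ 0.56919739 -0.11001822] [ 0.52956022 -0.09922449] [ 0.53003371 -0.09927765]
11.2083 [ 0.59377307 -0.19443202  0.13522223] [-4.27070332e-01  4.94727047e-01  1.56213662e+00  2.32861025e-04
  1.08508965e+00  1.46608858e+00]
```

View pics/m4.png

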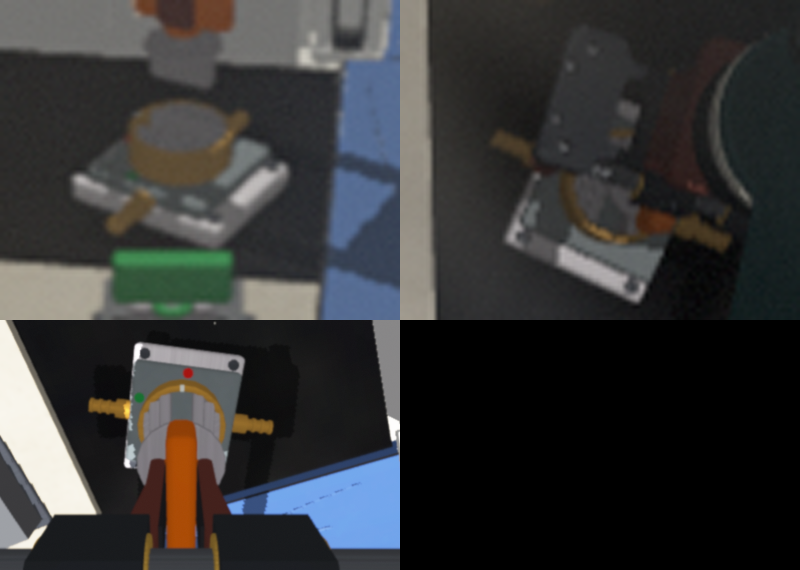

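The key hangs over the rotor, aligned with the slot. I'll push in stepwise while watching the force.

```bash
python3 - <<'E'
from h import *
s=[.594,-.195]; o=down(np.radians(-17)-np.pi/2)
f0=env.current_wrist_force()
for z in (.107,.098,.090,.084,.080,.078,.077,.076):
    env.move_straight([*s,z],feed=.04,ori=o)
    f=env.current_wrist_force()-f0; print(z,env.current_tcp_pos().round(4),f.round(1))
    if np.linalg.norm(f)>12: break
print(env.current_t())
E
```

```text
0.107 [ 0.5942 -0.1951  0.1071] [-1.1  0.2  1. ]
0.098 [ 0.5937 -0.1948  0.0976] [-0.9 -0.2 -0.3]
0.09 [ 0.5937 -0.1949  0.0896] [-1.3  0.2  0.4]
0.084 [ 0.5937 -0.1949  0.0836] [ 0.2 -0.4 -0.1]
0.08 [ 0.5938 -0.1949  0.0797] [-0.9 -0.7  0.7]
0.078 [ 0.5943 -0.1951  0.0789] [-2.1  0.9  6.5]
0.077 [ 0.5943 -0.1951  0.0788] [-3.6  1.5 14.4]
13.9833
```

The collar is on the rotor (contact at TCP z ≈ 0.079). Now turn it counter-clockwise.

```bash
python3 - <<'E'
from h import *
s=[.594,-.195]; m0=env.current_ft_torque()
for d in list(range(-5,50,9))+list(range(52,75,4)):
    env.reach([*s,.0782],down(np.radians(d)-np.pi/2))
    f=env.current_wrist_force(); m=env.current_ft_torque()-m0
    print(d,f.round(1),m.round(2),env.current_tcp_pos().round(4))
    if abs(m[2])>1.2 or np.linalg.norm(f)>40: break
print(env.current_t(),env.current_joint_pos())
shot("wrist","pics/w5.png",(120,30,520,330),2)
E
```

```text
-5 [0.5 1.2 5.8] [-0.11 -0.59  0.07] [ 0.5946 -0.1951  0.0789]
4 [-1.   1.7  6.3] [-0.05 -0.64  0.05] [ 0.5946 -0.1951  0.0788]
13 [-0.3  1.6  5. ] [-0.07 -0.62  0.06] [ 0.5946 -0.1951  0.0788]
22 [-0.1  1.6  5.2] [-0.07 -0.65  0.  ] [ 0.5946 -0.1952  0.0789]
31 [-0.8  0.5  5.2] [-0.22 -0.64 -0.03] [ 0.5946 -0.1952  0.0788]
40 [-0.3  1.1  5.8] [-0.22 -0.63  0.03] [ 0.5946 -0.1952  0.0789]
49 [-0.5  0.5  5.5] [-0.23 -0.65  0.03] [ 0.5946 -0.1953  0.0789]
52 [-1.   0.3  5.7] [-0.25 -0.61  0.01] [ 0.5945 -0.1953  0.0789]
56 [-0.1  0.2  5.7] [-0.28 -0.58 -0.21] [ 0.5945 -0.1953  0.0789]
60 [-1.6  0.4  6.5] [-0.34 -0.58 -1.11] [ 0.5945 -0.1953  0.0788]
64 [1.  2.2 5.6] [-0.03 -0.75 -1.05] [ 0.5948 -0.1949  0.0789]
68 [0.7 2.7 5.2] [ 0.22 -0.93 -1.13] [ 0.5951 -0.1945  0.0789]
72 [1.8 4.1 5.4] [ 0.43 -1.09 -1.39] [ 0.5953 -0.1941  0.0788]
17.45 [-0.42721243  0.56362952  1.60538375  0.00349537  0.97093918 -0.10742844]
```

View pics/w5.png

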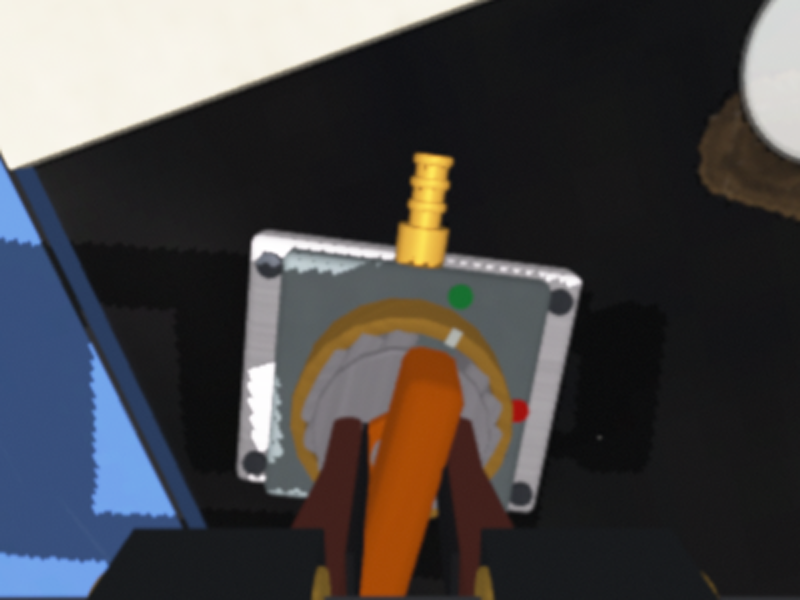

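The torque shows the stop was reached, and the white mark (455,335) lines up with the green dot (460,295). Ease off, release, retreat and check.

```bash
python3 - <<'E'
from h import *
s=[.5945,-.195]
env.reach([*s,.0788],down(np.radians(60)-np.pi/2))
hand.set_gripper(0.6)
print(env.current_finger_gap(),env.current_wrist_force())
env.move_straight([*s,.16],feed=.06)
env.move_straight([.50,-.16,.24],feed=.15)
print(env.current_t(),env.current_wrist_force())
env.dwell(.2)
for n in("wrist","side","top"): shot(n,f"pics/{n}6.png")
w=cv2.resize(cv2.imread("pics/wrist6_full.png"),(800,500))
a=cv2.resize(cv2.imread("pics/side6_full.png")[120:220,280:400],(480,400))
b=cv2.resize(cv2.imread("pics/top6_full.png")[150:230,300:460],(800,400))
cv2.imwrite("pics/m6.png",cv2.resize(np.vstack([w,np.hstack([a,b[:,480:]])]),(700,600)))
E
```

```text
0.6012768244831812 [-0.54575426  0.27759583  0.09615895]
21.0833 [-0.15013961 -0.08385375 -0.57650193]
```

View pics/m6.png

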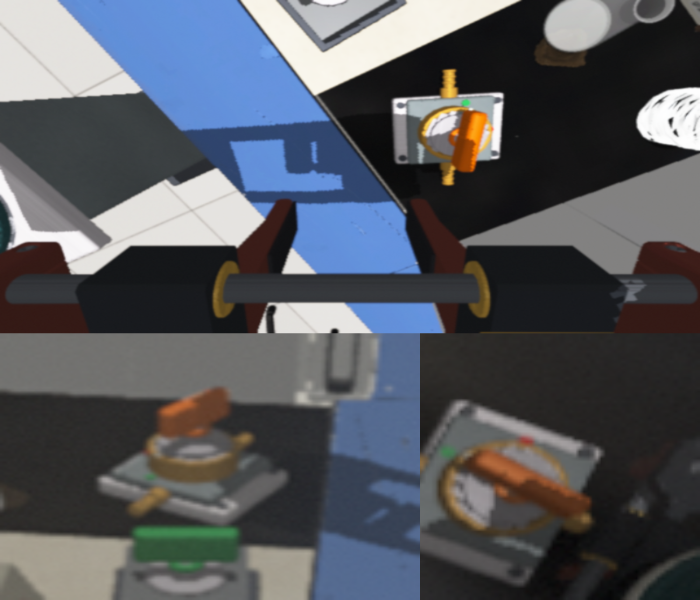

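The key stands in the rotor, with the white mark at the green dot and the green key still in the stand. Before handing in, I'll check depth and tilt numerically by fitting the handle box to the orange masks.

```bash
python3 - <<'E'
from h import *
from scipy.optimize import minimize
V=[]
for n,(x0,y0,x1,y1) in {"wrist":(340,80,480,240),"side":(300,110,400,190),"top":(375,150,455,230)}.items():
    f=cv2.imread(f"pics/{n}6_full.png"); h=cv2.cvtColor(f,cv2.COLOR_BGR2HSV)
    m=((h[...,0]<=13)&(h[...,1]>150)&(h[...,2]>60)).astype(np.uint8)
    k=np.zeros_like(m); k[y0:y1,x0:x1]=m[y0:y1,x0:x1]
    N,l,st,_=cv2.connectedComponentsWithStats(k)
    i=1+np.argmax(st[1:,4]); k=(l==i).astype(np.uint8); print(n,st[i],st[1:,4])
    V.append((load(f"pics/{n}6.png"),k))
B=np.array([[x,y,z] for x in(-.033,.033) for y in(-.007,.007) for z in(.043,.073)])
def cost(p,per=False):
    x,y,z,yaw,tx,ty=p
    W=(R.from_rotvec([tx,ty,0])*R.from_euler('z',yaw)).apply(B)+[x,y,z]
    s=[]
    for c,k in V:
        K=np.array([[c["fx"],0,c["cx"]],[0,c["fy"],c["cy"]],[0,0,1.]])
        q=cv2.projectPoints(W,np.ravel(c["rvec"]),np.ravel(c["tvec"]),K,np.array([c["k1"],0,0,0.]))[0]
        m=np.zeros_like(k,np.uint8); cv2.fillConvexPoly(m,cv2.convexHull((q*16).astype(np.int32).reshape(-1,2)),1,shift=4)
        s.append(1-(m&k).sum()/max(1,(m|k).sum()))
    return s if per else sum(s)
best=None
for yaw in(45,55,65):
  p0=np.array([.5945,-.195,.018,np.radians(yaw),0,0])
  S=np.vstack([p0]+[p0+d for d in np.diag([.006,.006,.006,.15,.1,.1])])
  r=minimize(cost,p0,method="Nelder-Mead",options=dict(initial_simplex=S,maxiter=600))
  print(r.fun,r.x.round(4),np.degrees(r.x[3]),np.round(cost(r.x,True),2))
E
```

```text
wrist [ 410  133   35   74 1097] [1097    4    3    4    4    4    4    4    1    4]
side [326 145  12  13  67] [ 2  2 67  1  1  1  4 10]
top [407 185  28  20 228] [  2 228]
1.4143716389326921 [ 0.6064 -0.1966  0.0208  1.007  -0.0455 -0.2104] 57.69446050349453 [0.43 0.78 0.21]
1.4132990077671477 [ 0.6057 -0.199   0.0242  1.0109 -0.0866 -0.228 ] 57.92054006705261 [0.42 0.77 0.23]
1.385203749160421 [ 0.6119 -0.1899  0.019   1.0087  0.1053 -0.3177] 57.79581736687858 [0.42 0.76 0.21]
```

```bash
python3 - <<'E'
from h import *
from scipy.optimize import minimize
V=[]
for n,(x0,y0,x1,y1) in {"wrist":(400,120,460,215),"side":(318,133,352,166),"top":(395,170,450,215)}.items():
    f=cv2.imread(f"pics/{n}6_full.png"); h=cv2.cvtColor(f,cv2.COLOR_BGR2HSV)
    m=((h[...,0]<=14)&(h[...,1]>(90 if n!="wrist" else 130))&(h[...,2]>40)).astype(np.uint8)
    k=np.zeros_like(m); k[y0:y1,x0:x1]=m[y0:y1,x0:x1]
    k=cv2.morphologyEx(k,cv2.MORPH_CLOSE,np.ones((3,3)))
    N,l,st,_=cv2.connectedComponentsWithStats(k); i=1+np.argmax(st[1:,4]); k=(l==i).astype(np.uint8); print(n,st[i])
    if n!="wrist": print("\n".join("".join(".#"[v] for v in r) for r in k[y0:y1,x0:x1] if r.any()))
    V.append((load(f"pics/{n}6.png"),k))
a=np.linspace(0,2*np.pi,16,endpoint=False)
B=np.array([[x,y,z] for x in(-.033,.033) for y in(-.007,.007) for z in(.043,.073)])
H=np.array([[.0125*np.cos(t),.0125*np.sin(t),z] for t in a for z in(.037,.043)])
def cost(p,per=False):
    x,y,z,yaw,tx,ty=p; T=R.from_rotvec([tx,ty,0])*R.from_euler('z',yaw); s=[]
    for c,k in V:
        K=np.array([[c["fx"],0,c["cx"]],[0,c["fy"],c["cy"]],[0,0,1.]]); m=np.zeros_like(k,np.uint8)
        for P in(B,H):
            q=cv2.projectPoints(T.apply(P)+[x,y,z],np.ravel(c["rvec"]),np.ravel(c["tvec"]),K,np.array([c["k1"],0,0,0.]))[0]
            cv2.fillConvexPoly(m,cv2.convexHull((q*16).astype(np.int32).reshape(-1,2)),1,shift=4)
        s.append(1-(m&k).sum()/(m|k).sum())
    return s if per else sum(s)
for yaw in(50,60):
  p0=np.array([.5945,-.195,.018,np.radians(yaw),0,0]); print(np.round(cost(p0,True),2))
  S=np.vstack([p0]+[p0+d for d in np.diag([.006,.006,.006,.15,.1,.1])])
  r=minimize(cost,p0,method="Nelder-Mead",options=dict(initial_simplex=S,maxiter=600))
  print(r.fun,r.x.round(4),np.degrees(r.x[3]),np.round(cost(r.x,True),2))
E
```

```text
wrist [ 410  132   36   76 1312]
side [325 141  21  18 273]
.....................#####........
....................#######.......
.................##########.......
...............############.......
............###############.......
..........##################......
........####################......
.......#####################......
.......#####################......
.......####################.......
.......###################........
.......##################.........
.......################...........
.......################...........
.......###############............
.......###############............
.......##############.............
.........###########..............
top [406 185  29  21 268]
..............####.....................................
.............#######...................................
............#########..................................
...........############................................
...........#############...............................
............##############.............................
.............##############.....................
[... 333 characters left out ...]
..........
..................#####################................
....................####################...............
.....................###################...............
............................############...............
.............................###########...............
..............................#########................
................................######.................
..................................#....................
[0.41 0.27 0.24]
0.6168085371484693 [ 0.5992 -0.1981  0.0216  0.9878 -0.0378 -0.1113] 56.59498587264206 [0.32 0.18 0.12]
[0.38 0.24 0.22]
0.7443056960980867 [ 0.5963 -0.1935  0.0212  1.0427  0.0175 -0.0425] 59.74498987287769 [0.37 0.19 0.19]
```

The fit agrees roughly with an upright, home key. A light touch on the handle top with closed fingers will measure depth directly: home means contact at TCP z ≈ 0.105.

```bash
python3 - <<'E'
from h import *
s=[.5945,-.195]
env.move_straight([*s,.18],feed=.15,ori=down(np.radians(57)-np.pi/2))
hand.set_gripper(0.0)
env.move_straight([*s,.115],feed=.08); f0=env.current_wrist_force()
for z in np.arange(.113,.1015,-.001):
    env.move_straight([*s,z],feed=.02); f=env.current_wrist_force()-f0
    print(round(z,4),env.current_tcp_pos()[2].round(4),f.round(1))
    if f[2]>10: break
env.move_straight([*s,.18],feed=.08)
env.move_straight([.50,-.16,.24],feed=.15)
print(env.current_t(),env.current_wrist_force())
E
```

```text
0.113 0.1133 [ 0.8 -0.6 -1.6]
0.112 0.112 [ 0.2 -1.3 -1.4]
0.111 0.1109 [ 1.1 -0.7 -1.6]
0.11 0.1099 [ 0.1  0.5 -0.9]
0.109 0.1089 [ 0.2 -0.1 -1.5]
0.108 0.1079 [ 1.  -0.4 -1.1]
0.107 0.107 [ 1.   0.2 -0.2]
0.106 0.1068 [ 0.9 -0.5  3.7]
0.105 0.1067 [-1.2 -1.  10.1]
28.5167 [ 0.1888111  -0.66967839 -0.58097672]
```

```bash
python3 -c "
from h import *
print(env.sign_off(), env.current_t())"
```

```text
the job is handed in; nothing more can be done
the job is handed in; nothing more can be done
```

The orange key is standing home in the slot (about 22 mm deep by touch check), the valve is turned to its stop, the green key is still in the stand, and the job is handed in at about 28.5 s; no verdict was returned.

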